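Release the feed tray's catch and slide the fence up to the cards

ROBOT

A 6-joint arm with a two-finger parallel gripper is mounted at the origin on the work surface. World frame = base frame: x ahead of the robot, y to its left, z up, the work surface at z = 0. Lengths are in m, angles in degrees, forces in N, time in s.
With the tool pointing down it reaches from about 0.375 to 0.825 m from the base axis. Payload 5.5 kg.
Tool frame: the origin (TCP) lies midway between the tips of the shut fingers; the grasp point (between the pads) lies 19 mm behind it; z points along the fingers, y is the line along which they close (so a half turn about z gives the same grasp; the last joint's range is limited). The gripper opens to 85 mm and grips with 20 to 120 N. Pads are 22 mm wide; open, the fingers measure 114 mm over their backs; the gripper's body (76 mm by 85 mm) begins 54 mm behind the grasp point. The pads swing forward as they close: fully open they stand 13 mm farther back than shut.
Start: joints at [-74.141, 17.962, -2.699, 69.339, 0, 90], TCP at [0.164, -0.577, 0.231] pointing down, gripper open.
Joint ranges: [-152.73, 152.73], [-39.44, 99.34], [-58.76, 71.6], [-118.89, 123.64], [-81.53, 83.1], [-180, 180]. Speed limits (degrees/s): [136.94, 136.94, 172.46, 180, 180, 180].

INTERFACE

Orientations are given as [roll, pitch, yaw] about the fixed x, y, z axes, in that order (R = Rz(yaw) Ry(pitch) Rx(roll)).
In Python, from rig import manip gives the robot as it stands. The module is installed in compiled form; this text tells all that it offers.
- The arm moves only by the tool servo_tool, never from a script. Its argument "steps" is a list of rows, each a list of 6 numbers: the shift along the tool's x, y, z in m, then the turn, a rotation vector about the tool's x, y, z in rad. In form: [[tx, ty, tz, rx, ry, rz], ...]. A call has 1 to 10 rows; each row shifts and turns the commanded pose from where the row before left it, along the tool's axes as they then stand; what a row does not reach is not made up. A row lasts 1/12 s, in which the tool goes at most 41.7 mm and 7.16 degrees, less where a joint would pass 70% of its speed; a pose out of reach is approached as far as the arm can. A call with a gripper value outside its range is refused whole. "hand" is the gripper's target within -1 to 1 (fully open at 1, half-way at 0, shut at -1), set as the call begins (left out, the last holds). The fingers move at their own pace and stop on an object; "grip_force" is the grip in N (left out, the last holds). Time passes only in rows, so rows that do not move let the fingers close. It gives the time, the measured TCP pose, the force, the opening and the grip force at its end, in the units of the state.
- manip.state(): the state, without advancing time (a new reading comes with each control period).
- manip.grab_frame(name): name is "side" or "top" or "wrist"; returns the picture (384x512x3 uint8, red, green, blue); there is no depth.
- manip.get_calibration(name): a dict with "vertical_fov" (degrees; the focal length in pixels is half the picture's height over the tangent of half this angle, whatever the lens; pixels are square), "cx", "cy" (the principal point, pixels), "eye" and "rotation" of the camera in the world; the wrist camera has in their place "mount" (4x4, takes a point from camera to tool coordinates, whose origin is the TCP and whose axes are the flange's). Camera axes: x right, y up, looking along -z (the intrinsics and any distortion apply to the point x, -y, -z); pixel columns grow to the right and rows downward; lengths in m; the calibration is good to about 2 mm. A picture is of the moment at which its call begins: read the wrist's pose just before it. get_calibration takes no time and is no camera call.
- manip.sign_off(): hands the job in; it is judged then, once.
Trained networks look in the newest picture that a camera, given by its name, has taken for a name from the list of things; names that differ only in an ending like _2 or _b are one class to them, and where a whole thing is asked for, a point or a joint stands for the part that bears it (a point fixed in the world has none). Each returns a list of dicts, best first, with "score" (0 to 1); they miss things now and then, are a little off and sometimes report something else, mostly with a low value. They report only what shows in the picture. A call takes as long as a camera call. They do not tell look-alikes from the thing itself.
- manip.cut_out(camera, query): "region" (384x512 bool, what is visible of it) and "rect" ([left, top, width, height] in pixels, round what is visible of it).
- manip.tip_of(camera, query): "at" ([row, column] in pixels: a listed point, or the origin of a listed thing).
The state is a dict: "time_s": time; "joint_pos": joint angles; "qvel": joint speeds; "joint_torque": joint torques, N m; "eef_pos": TCP position; "tool_rot": TCP orientation; "wrist_force": force on the tool from outside, world axes, zero at the start; "torque": the same for the moment, N m; "gripper_width": finger opening in m; "finger_force": force on a finger pad.
Only numpy, scipy, OpenCV 4.12 (cv2) and the standard library are available. Lean on these libraries where they do the work, as an engineer would, in place of code of your own. Each camera call takes 0.05 s, during which the arm holds its last target. There are 200 camera calls.

TASK

The fence of the card feed tray is parked behind a spring catch. Without gripping anything, press the long black spring key down with the fingertips and, keeping it down, push the fence past the catch, then on along the tray until it lies snug against the carton of cards without shoving the carton along. Then let the key spring up and move clear; do not lift the carton, and leave everything else on the desk where it is.

Things in the scene. Friction and masses are not known exactly. Their poses are not given: they have to be found in the camera images.
- tray: Grey plastic card feed tray fixed to the desk, 204 mm (its x) by 370 mm (its y, from -155 to +215 mm), standing on the desk. Origin: on the desk surface, level with the catch; its z is up. On the -x side (nearest the robot) runs a 68 mm wide deck (x -112 to -44 mm) whose top is 25 mm above the desk; on the +x side lies a shallow bed for cards, floor 8 mm above the desk, with 30 mm high walls. The fence slides along the tray's y.
- key (a joint): How far the spring key is pressed down, m: 0 = up, 0.008 = fully down. Spring: 3 N at first, 7 N fully down. It springs back up when let go.
- key_top (a point): Centre of the top face of the spring key: a long black bar, 34 mm (tray x) by 155 mm (tray y) flat on the deck, from 77 mm to either side of this point. Its top stands 35 mm above the desk when up, 27 mm when fully down; it sinks straight down without tilting wherever it is pressed. Axes as the tray's.
- catch_top (a point): Centre of the top of the catch: a small upright steel tooth, 10 mm (tray x) by 6 mm (tray y), part of the key and sinking with it. It stands 30 mm to the +x side of the key's centre line, 30 mm before the key's +y end; top 43 mm above the desk when up. It blocks the fence's arm until the key is at least 6 mm down; with the key fully down the arm passes 2 mm above it.
- fence (a joint): Position of the fence along the tray's +y, m. It starts at 0 to 0.04, stands against the raised catch at 0.056, is wholly past the catch at 0.074, and its travel ends at 0.205. It slides with 1.5 N of friction, stays where it is left and cannot be lifted off.
- fence_push (a point): The place to push: middle of the -y side of the fence's arm, on the key's centre line, 49 mm above the desk. The fence is a white plastic plate 12 mm thick (tray y), 61 mm high above the desk, standing across the bed; its arm reaches out to -x over the deck and key (tray x -105 to -36 mm), underside 37 mm, top 61 mm above the desk, and so passes over the key. Fingertips standing on the key behind it push this side towards the tray's +y. Axes as the tray's.
- fence_face (a point): Middle of the fence plate's +y face in the bed, 25 mm above the desk: the face that comes to lie against the card pack. Axes as the tray's.
- pack_face (a point): Middle of the card pack's -y face, 25 mm above the desk. The pack is a loose brown carton, 100 mm (x) by 64 mm (y), 34 mm high, about 0.35 kg, lying in the bed on the fence's +y side with this face square to the fence; axes of the pack, at the start parallel to the tray's.
- pack: The same carton; origin at the centre of its underside.
- mug: white ceramic mug, 80 mm across, 95 mm high. Bystander, loose; origin at the middle of its underside.
- tape: black desk tape dispenser, 60 x 140 mm, 77 mm high. Bystander, loose; origin at the middle of its underside.
- stapler: black and steel stapler, 145 x 34 mm, 50 mm high. Bystander, loose; origin at the middle of its underside.
- figure: small grey metal robot figurine on a wooden foot 50 x 60 mm, 130 mm high. Bystander, loose; origin at the middle of its underside.
- eraser: white eraser block, 24 x 55 mm, 13 mm high, lying in front of the tray. Bystander, loose; origin at the middle of its underside.
- glue: glue stick, 24 mm across, 60 mm high, standing in the tray's bed behind the fence (on the -y side). Bystander, loose; origin at the middle of its underside.
There are look-alikes about, which are no part of the job. Of the things shaped like the pack, the cardboard one is meant.

How it is judged:
By the outcome, as a careful person would: the job done as asked, in the order asked, and still so for the second after the job is handed in, with the robot touching nothing.
It also fails if it takes over 40 s, if anything falls off the work surface, if the arm or the gripper's body presses on something with over 40 N, if the wrist force passes 120 N, or if a joint passes its speed limit or range.

## Working session

There is one attempt and no reset: what is moved stays moved. The work goes in short steps, Python scripts to look and compute and a tool call to move; the robot and the scene stay as the last step left them, time stands still between calls to the robot, and variables do not carry over. Pictures are saved under pics/ and viewed, at most 10 in all, crops included, and the job is handed in when it is done.

Besides the shell and the picture viewer there is one more tool, called after "Emit:" by a JSON object that holds its "op" and its "data", one argument or row to a line. servo_tool: Moves the arm, as the interface text tells. Its arguments: {"type":"object","properties":{"steps":{"type":"array","items":{"type":"array","items":{"type":"number"}}},"hand":{"type":"number"},"grip_force":{"type":"number"}},"required":["steps"]}

```bash
mkdir -p pics; cat > h.py <<'E'
import numpy as np, cv2
from rig import manip
def save(n,f):
    im=manip.grab_frame(n); cv2.imwrite(f,im[:,:,::-1]); return im
def cam(n):
    c=manip.get_calibration(n); f=192/np.tan(np.radians(c['vertical_fov'])/2)
    return c,f
def px2w(n,r,col,z):
    c,f=cam(n); K=np.array([[f,0,c['cx']],[0,f,c['cy']],[0,0,1.]])
    d=c.get('distortion',None)
    p=np.array([[[col,r]]],float)
    x,y=cv2.undistortPoints(p,K,np.array(d,float) if d is not None else None)[0,0]
    R=np.array(c['rotation']); e=np.array(c['eye'])
    v=R@np.array([x,-y,-1.]); return e+v*(z-e[2])/v[2]
E
python3 - <<'E'
from h import *
a=save('top','pics/top1.png'); b=save('side','pics/side1.png')
for n in('top','side','wrist'): print(n,manip.get_calibration(n))
Z=dict(key_top=.035,catch_top=.043,fence_push=.049,fence_face=.025,pack_face=.025,pack=0,tray=0,glue=0,eraser=0)
for n in('top','side'):
  for q,z in Z.items():
    for r in manip.tip_of(n,q)[:3]:
      print(n,q,round(r['score'],2),np.round(r['at'],1),np.round(px2w(n,*r['at'],z),4))
print(manip.state())
E
```

```text
top {'vertical_fov': 55.86323349068015, 'cx': 254.48195639238932, 'cy': 185.58717205903483, 'eye': array([0.49550354, 0.03876439, 0.88327701]), 'rotation': array([  5.37592396,  -1.04467554, -88.46260444])}
side {'vertical_fov': 55.51078296379552, 'cx': 266.37000664296363, 'cy': 197.37820898988357, 'eye': array([ 0.42494797, -0.77870226,  0.53102474]), 'rotation': array([60.95248037,  1.29145241, -9.79009263])}
wrist {'vertical_fov': 58.76761612909815, 'cx': 259.0995439421046, 'cy': 192.8309254372737, 'mount': array([[ 3.37758153e-05,  9.44512762e-01,  3.28474718e-01,
         8.40991607e-02],
       [ 9.99999789e-01,  1.81074617e-04, -6.23497286e-04,
         3.13003519e-04],
       [-6.48379578e-04,  3.28474670e-01, -9.44512557e-01,
        -1.41599001e-01],
       [ 0.00000000e+00,  0.00000000e+00,  0.00000000e+00,
         1.00000000e+00]])}Traceback (most recent call last):
  File "<stdin>", line 8, in <module>
  File "h.py", line 14, in px2w
    v=R@np.array([x,-y,-1.]); return e+v*(z-e[2])/v[2]
                                                  ~^^^
IndexError: invalid index to scalar variable.
```

```bash
sed -i "s/R=np.array(c\['rotation'\])/R=Rotation.from_euler('xyz',c['rotation'],degrees=True).as_matrix()/; 1a from scipy.spatial.transform import Rotation" h.py
python3 - <<'E'
from h import *
Z=dict(key_top=.035,catch_top=.043,fence_push=.049,fence_face=.025,pack_face=.025,pack=0,tray=0,glue=0,eraser=0)
for n in('top','side'):
  for q,z in Z.items():
    for r in manip.tip_of(n,q)[:3]:
      print(n,q,round(r['score'],2),np.round(r['at'],1),np.round(px2w(n,*r['at'],z),4))
print(manip.state())
E
```

```text
top key_top 0.9 [206.5 322.7] [ 0.531 -0.136  0.035]
top catch_top 0.95 [201.1 298.4] [ 0.5416 -0.0776  0.043 ]
top catch_top 0.24 [166.5 411. ] [ 0.6308 -0.3427  0.043 ]
top fence_push 0.8 [209.2 323.8] [ 0.5242 -0.1358  0.049 ]
top fence_face 0.66 [164.4 307. ] [ 0.6313 -0.0994  0.025 ]
top pack_face 0.76 [261.8 224.3] [0.3963 0.0908 0.025 ]
top pack_face 0.76 [293.3 121.3] [0.3191 0.325  0.025 ]
top pack_face 0.64 [171.6 252.8] [0.6101 0.0302 0.025 ]
top pack 0.67 [144.2 158. ] [0.6747 0.2654 0.    ]
top pack 0.64 [178.7 241.9] [0.5951 0.0562 0.    ]
top pack 0.61 [291.5 137.2] [0.319  0.2961 0.    ]
top tray 0.56 [178.9 292.9] [ 0.5982 -0.0691  0.    ]
top tray 0.38 [166.4 306.9] [ 0.6303 -0.1032  0.    ]
top glue 0.67 [158.2 335.7] [ 0.6529 -0.1745  0.    ]
top eraser 0.53 [244.4 282. ] [ 0.4382 -0.0454  0.    ]
side key_top 0.98 [247.1 266.9] [ 0.5278 -0.1237  0.035 ]
side key_top 0.66 [207.9 283. ] [0.5993 0.0375 0.035 ]
side key_top 0.33 [208.  286.4] [0.608  0.0351 0.035 ]
side catch_top 0.76 [231.6 269.1] [ 0.5416 -0.0758  0.043 ]
side fence_push 0.98 [246.5 263.5] [ 0.518 
[... 744 characters left out ...]
    ]
{'time_s': 1.05, 'joint_pos': array([-7.41414840e+01,  1.79615925e+01, -2.69962041e+00,  6.93404956e+01,
        2.75048932e-04,  8.99999556e+01]), 'qvel': array([-0.0065942 , -0.01225567, -0.04414404, -0.02885461, -0.07517644,
        0.12353184]), 'joint_torque': array([-1.44411122e-03, -5.39473128e+01,  3.40057075e+01,  1.32546418e-03,
       -7.94062544e-05, -2.91207591e-08]), 'eef_pos': array([ 0.16395308, -0.57714159,  0.23129855]), 'tool_rot': array([-1.79998291e+02, -2.75050255e-04,  1.58585604e+01]), 'wrist_force': array([-0.00489607, -0.07228029, -0.0239951 ]), 'torque': array([-0.00967389, -0.02946405,  0.01104996]), 'finger_force': 0.0, 'gripper_width': 0.08523895775710506}
```

View pics/top1.png

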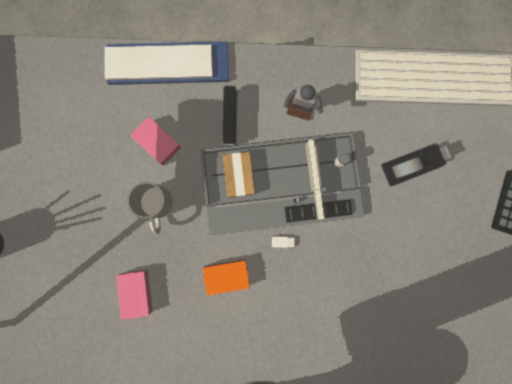

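View pics/side1.png

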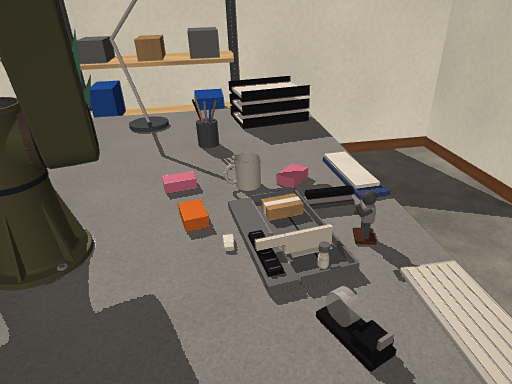

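Emit:
{"op": "servo_tool", "data": {
  "steps": [
    [0.0303,-0.0175,0,0,0,0],
    [0.0303,-0.0175,0,0,0,0],
    [0.0303,-0.0175,0,0,0,0],
    [0.0303,-0.0175,0,0,0,0],
    [0.0303,-0.0175,0,0,0,0],
    [0.0303,-0.0175,0,0,0,0],
    [0.0303,-0.0175,0,0,0,0],
    [0.0303,-0.0175,0,0,0,0],
    [0.0303,-0.0175,0,0,0,0],
    [0.0303,-0.0175,0,0,0,0]
  ],
  "hand": 1
}}

```text
time_s: 1.88
eef_pos: [0.4086, -0.3247, 0.2315]
tool_rot: [180.0, -0.0, 15.9]
wrist_force: [0.1, -0.0, -0.1]
gripper_width: 0.0853
finger_force: 0.0
```

Emit:
{"op": "servo_tool", "data": {
  "steps": [
    [0.0303,-0.0175,0,0,0,0],
    [0.0303,-0.0175,0,0,0,0],
    [0.0303,-0.0175,0,0,0,0],
    [0.0303,-0.0175,0,0,0,0],
    [0.0303,-0.0175,0,0,0,0],
    [0,0,0,0,0,0.1],
    [0,0,0,0,0,0.09],
    [0,0,0,0,0,0],
    [0,0,0,0,0,0]
  ]
}}

```text
time_s: 2.63
eef_pos: [0.5294, -0.2003, 0.2312]
tool_rot: [-180.0, 0.0, 5.1]
wrist_force: [-0.4, -0.2, -0.1]
gripper_width: 0.0855
finger_force: 0.0
```

```bash
cat >> h.py <<'E'
def wcam():
    s=manip.state(); c,f=cam('wrist'); R=Rotation.from_euler('xyz',s['tool_rot'],degrees=True).as_matrix()
    M=np.eye(4); M[:3,:3]=R; M[:3,3]=s['eef_pos']; return M@c['mount'],c,f
def wpx(P,r,col,z):
    M,c,f=P; v=M[:3,:3]@np.array([(col-c['cx'])/f,-(r-c['cy'])/f,-1.]); e=M[:3,3]
    return e+v*(z-e[2])/v[2]
E
python3 - <<'E'
from h import *
s=manip.state(); print(s['eef_pos'],s['tool_rot'],s['time_s'],s['wrist_force'])
P=wcam(); save('wrist','pics/w1.png')
Z=dict(key_top=.035,catch_top=.043,fence_push=.049,fence_face=.025,pack_face=.025,pack=0,tray=0,glue=0)
for q,z in Z.items():
    for r in manip.tip_of('wrist',q)[:2]:
      print(q,round(r['score'],2),np.round(r['at'],1),np.round(wpx(P,*r['at'],z),4))
for n,q in (('top','key'),('top','fence')):
  for r in manip.cut_out(n,q)[:1]:
    p=np.argwhere(r['region'])
    box=cv2.boxPoints(cv2.minAreaRect(p[:,::-1].astype(np.float32)))
    print(n,q,r['score'],[np.round(px2w(n,b[1],b[0],.035 if q=='key' else .061)[:2],4) for b in box])
E
```

```text
[ 0.5294426  -0.2003117   0.23123871] [-1.79997786e+02  7.70791034e-03  5.13219499e+00] 2.6333 [-0.36999925 -0.16466494 -0.08535355]
key_top 0.8 [165.2 187.1] [ 0.5195 -0.1281  0.035 ]
key_top 0.39 [56.  17.6] [0.6093 0.0293 0.035 ]
catch_top 0.69 [137.9 134.7] [ 0.5445 -0.0785  0.043 ]
fence_push 0.85 [166.8 187.5] [ 0.5218 -0.1312  0.049 ]
fence_face 0.76 [ 53.1 167.9] [ 0.6244 -0.1059  0.025 ]
pack_face 0.71 [58.1 22.8] [0.6077 0.0312 0.025 ]
pack_face 0.67 [253.3   1.3] [0.3931 0.0845 0.025 ]
pack 0.87 [64.6  1.8] [0.5991 0.0696 0.    ]
pack 0.67 [265.4  17.5] [0.3617 0.087  0.    ]
tray 0.56 [ 75.4 140.1] [ 0.6012 -0.0711  0.    ]
tray 0.16 [137.2 130.2] [ 0.5359 -0.0587  0.    ]
glue 0.66 [ 45.1 247.9] [ 0.6399 -0.1798  0.    ]
top key 0.65 [array([0.6603, 0.1594]), array([ 0.7136, -0.2106]), array([ 0.5075, -0.2334]), array([0.4578, 0.1288])]
top fence 0.75 [array([ 0.681 , -0.0875]), array([ 0.6847, -0.1109]), array([ 0.5052, -0.1351]), array([ 0.5018, -0.1122])]
```

View pics/w1.png

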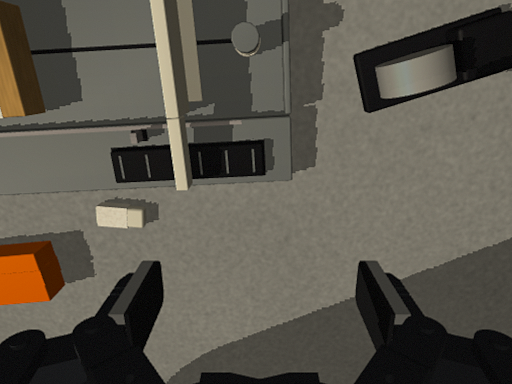

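```bash

python3 - <<'E'
from h import *
P=wcam(); im=cv2.imread('pics/w1.png'); g=im.max(2)
m=(g<45).astype(np.uint8); m[:130]=0;m[195:]=0;m[:,:105]=0;m[:,275:]=0
n,l,st,c=cv2.connectedComponentsWithStats(m)
for i in range(1,n):
  if st[i,4]>300:
    b=cv2.boxPoints(cv2.minAreaRect(np.argwhere(l==i)[:,::-1].astype(np.float32)))
    print(st[i],[(np.round(q,0),np.round(wpx(P,q[1],q[0],.035)[:2],4)) for q in b])
# deck front edge, key ends, fence arm -y top edge, z=.061 
for nm,(r,co,z) in dict(deckA=(193,0,.025),deckB=(181,290,.025),fbotL=(189,177,.061),fbotR=(188,189,.061),ftopL=(0,151,.061),ftopR=(0,166,.061),packA=(0,26,.034),packB=(112,44,.034),packL=(4,26,.034)).items(): print(nm,np.round(wpx(P,r,co,z),4))
big=cv2.resize(im[90:215,80:310],None,fx=3.4,fy=3.4,interpolation=cv2.INTER_CUBIC); cv2.imwrite('pics/w1c.png',big)
E
```

```text
[ 188  140   78   39 2501] [(array([188., 143.], dtype=float32), array([ 0.5426, -0.1287])), (array([264., 139.], dtype=float32), array([ 0.5531, -0.204 ])), (array([266., 175.], dtype=float32), array([ 0.5165, -0.2093])), (array([190., 179.], dtype=float32), array([ 0.5055, -0.1312]))]
[ 111  145   63   38 1920] [(array([111., 147.], dtype=float32), array([ 0.5316, -0.0516])), (array([171., 144.], dtype=float32), array([ 0.5402, -0.1123])), (array([173., 180.], dtype=float32), array([ 0.5031, -0.1144])), (array([112., 183.], dtype=float32), array([ 0.4942, -0.0514]))]
deckA [0.4684 0.0743 0.025 ]
deckB [ 0.509  -0.2361  0.025 ]
fbotL [ 0.5023 -0.1241  0.061 ]
fbotR [ 0.5043 -0.1356  0.061 ]
ftopL [ 0.6623 -0.1018  0.061 ]
ftopR [ 0.6633 -0.1139  0.061 ]
packA [0.657  0.0156 0.034 ]
packB [0.5607 0.0113 0.034 ]
packL [0.6538 0.016  0.034 ]
```

View pics/w1c.png

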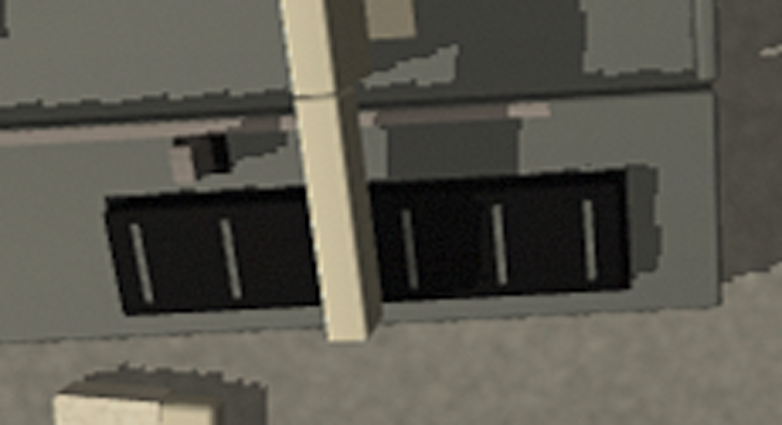

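Emit:
{"op": "servo_tool", "data": {
  "steps": [
    [0,0,0.01,0,0,-0.047],
    [0.0037,0.0045,0.03,0,0,0],
    [0,0,0.033,0,0,0],
    [0,0,0.033,0,0,0],
    [0,0,0.033,0,0,0],
    [0,0,0.03,0,0,0],
    [0,0,0.02,0,0,0],
    [0,0,0.008,0,0,0],
    [0,0,0,0,0,0]
  ]
}}

```text
time_s: 3.93
eef_pos: [0.532, -0.2038, 0.0323]
tool_rot: [-179.9, 0.2, 7.7]
wrist_force: [-0.4, -0.3, 0.9]
gripper_width: 0.0855
finger_force: 0.0
```

```bash

python3 - <<'E'
from h import *
s=manip.state(); print(s['eef_pos'],s['tool_rot'],s['time_s'],s['wrist_force'])
a=save('wrist','pics/w2.png'); b=save('side','pics/s2.png')
c=cv2.resize(b[180:300,200:380],(800,533),interpolation=cv2.INTER_CUBIC); cv2.imwrite('pics/s2c.png',c[:,:,::-1])
E
```

```text
[ 0.53203763 -0.20378742  0.03232449] [-179.8934606     0.19800855    7.66939689] 3.9333 [-0.43805819 -0.29483338  0.94548114]
```

View pics/w2.png

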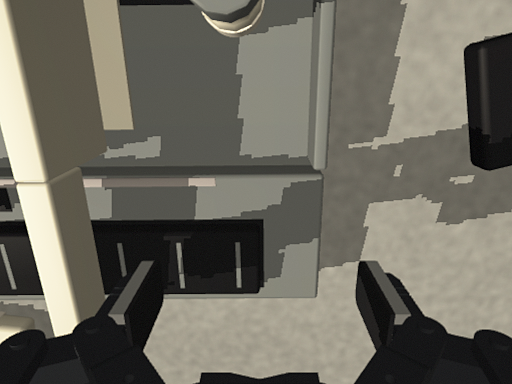

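View pics/s2c.png

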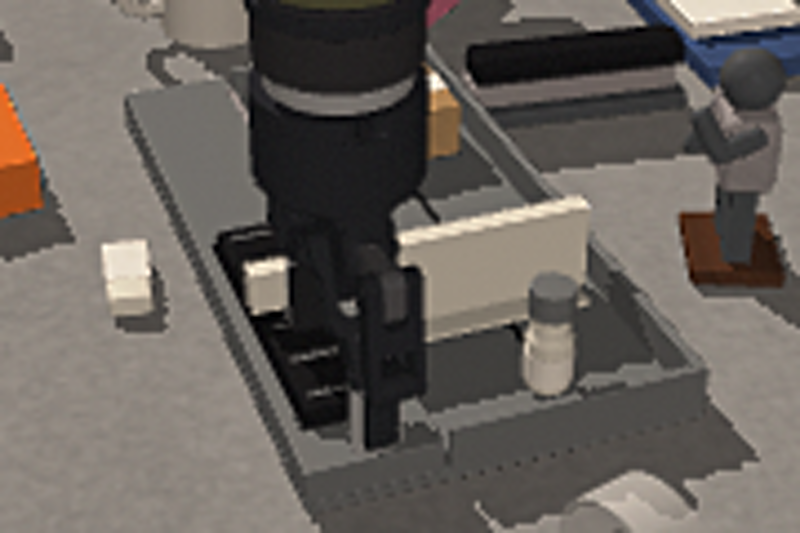

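```bash

python3 - <<'E'
from h import *
P=wcam(); M,c,f=P
s=manip.state(); R=Rotation.from_euler('xyz',s['tool_rot'],degrees=True).as_matrix()
def pw(p):
    q=np.linalg.inv(M)@np.r_[p,1]; return np.round([c['cx']-f*q[0]/q[2],c['cy']+f*q[1]/q[2]],0)
def ps(p):
    c,f=cam('side'); Rc=Rotation.from_euler('xyz',c['rotation'],degrees=True).as_matrix(); q=Rc.T@(p-c['eye'])
    u=np.array([c['cx']-f*q[0]/q[2],c['cy']+f*q[1]/q[2]]); return np.round((u-[200,180])*800/180)
for y in(-.057,-.0425,.0425,.057):
  for x in(-.011,.011):
    p=s['eef_pos']+R@np.array([x,y,-.013]); print('tip',x,y,pw(p),ps(p))
for r,co in((222,262),(292,259),(233,95),(298,0),(226,102)): print((r,co),wpx(P,r,co,.035))
K=np.array([.5235,-.13]);t=np.radians(7.8);ex=np.array([np.cos(t),np.sin(t)]);ey=np.array([-ex[1],ex[0]])
d=s['eef_pos'][:2]-K;print('TCP in key',d@ex,d@ey)
for x in(-.017,.017):
  for y in(-.0775,.0775): p=np.r_[K+x*ex+y*ey,.035]; print('key',x,y,pw(p),ps(p))
E
```

```text
tip -0.011 -0.057 [131. 299.] [282. 311.]
tip 0.011 -0.057 [124. 256.] [325. 302.]
tip -0.011 -0.0425 [163. 299.] [291. 328.]
tip 0.011 -0.0425 [158. 256.] [334. 319.]
tip -0.011 0.0425 [353. 299.] [349. 443.]
tip 0.011 0.0425 [358. 256.] [396. 432.]
tip -0.011 0.057 [385. 299.] [360. 465.]
tip 0.011 0.057 [392. 256.] [408. 453.]
(222, 262) [ 0.55529301 -0.20370917  0.035     ]
(292, 259) [ 0.51804322 -0.20734835  0.035     ]
(233, 95) [ 0.5396491  -0.12849399  0.035     ]
(298, 0) [ 0.49767303 -0.08133428  0.035     ]
(226, 102) [ 0.54363374 -0.13173242  0.035     ]
TCP in key 0.0006880529918768369 -0.07548693977438517
key -0.017 -0.0775 [262. 294.] [306. 411.]
key -0.017 0.0775 [-54. 295.] [218. 230.]
key 0.017 -0.0775 [262. 231.] [376. 395.]
key 0.017 0.0775 [-76. 232.] [278. 219.]
```

Emit:
{"op": "servo_tool", "data": {
  "steps": [
    [0,0,0.005,0,0,0],
    [0,0,0.004,0,0,0],
    [0,0,0.003,0,0,0],
    [0,0,0,0,0,0]
  ]
}}

```text
time_s: 4.37
eef_pos: [0.5336, -0.2044, 0.0222]
tool_rot: [180.0, -0.0, 7.7]
wrist_force: [0.4, 0.5, 0.2]
gripper_width: 0.0853
finger_force: 0.0
```

Emit:
{"op": "servo_tool", "data": {
  "steps": [
    [0,0,0.002,0,0,0],
    [0,0,0.0015,0,0,0],
    [0,0,0,0,0,0],
    [0,0,0,0,0,0]
  ]
}}

```text
time_s: 4.7
eef_pos: [0.5339, -0.2045, 0.0191]
tool_rot: [180.0, -0.0, 7.7]
wrist_force: [-1.1, -0.0, 3.5]
gripper_width: 0.0856
finger_force: 1.9
```

Emit:
{"op": "servo_tool", "data": {
  "steps": [
    [0,0,0.0025,0,0,0],
    [0,0,0.0025,0,0,0],
    [0,0,0,0,0,0],
    [0,0,0,0,0,0]
  ]
}}

```text
time_s: 5.03
eef_pos: [0.5339, -0.2045, 0.0139]
tool_rot: [180.0, -0.0, 7.7]
wrist_force: [-2.0, -0.3, 6.5]
gripper_width: 0.0855
finger_force: 3.1
```

Emit:
{"op": "servo_tool", "data": {
  "steps": [
    [0,0,0.001,0,0,0],
    [0,0,0,0,0,0],
    [0,0,0,0,0,0]
  ]
}}

```text
time_s: 5.28
eef_pos: [0.5339, -0.2045, 0.0135]
tool_rot: [180.0, -0.0, 7.7]
wrist_force: [-3.5, -0.7, 9.8]
gripper_width: 0.0854
finger_force: 5.3
```

Emit:
{"op": "servo_tool", "data": {
  "steps": [
    [0,-0.004,0,0,0,0],
    [0,-0.004,0,0,0,0],
    [0,-0.004,0,0,0,0],
    [0,-0.004,0,0,0,0],
    [0,-0.004,0,0,0,0],
    [0,-0.004,0,0,0,0],
    [0,-0.004,0,0,0,0],
    [0,-0.004,0,0,0,0]
  ]
}}

```text
time_s: 5.95
eef_pos: [0.5313, -0.1749, 0.014]
tool_rot: [179.7, -0.2, 7.6]
wrist_force: [-0.8, -7.1, 6.9]
gripper_width: 0.0855
finger_force: 4.2
```

Emit:
{"op": "servo_tool", "data": {
  "steps": [
    [0,-0.004,0,0,0,0],
    [0,-0.004,0,0,0,0],
    [0,-0.004,0,0,0,0],
    [0,-0.004,0,0,0,0],
    [0,-0.004,0,0,0,0]
  ]
}}

```text
time_s: 6.37
eef_pos: [0.5286, -0.1552, 0.014]
tool_rot: [179.7, -0.1, 7.6]
wrist_force: [-0.1, -7.3, 7.5]
gripper_width: 0.0855
finger_force: 4.5
```

Emit:
{"op": "servo_tool", "data": {
  "steps": [
    [0,-0.003,0.0004,0,0,0],
    [0,-0.003,0,0,0,0],
    [0,-0.003,0,0,0,0]
  ]
}}

```text
time_s: 6.62
eef_pos: [0.5279, -0.1467, 0.014]
tool_rot: [179.6, -0.2, 7.6]
wrist_force: [0.1, -7.6, 10.3]
gripper_width: 0.0854
finger_force: 5.5
```

Emit:
{"op": "servo_tool", "data": {
  "steps": [
    [0,-0.003,0,0,0,0],
    [0,-0.003,0,0,0,0],
    [0,-0.003,0,0,0,0],
    [0,-0.003,0,0,0,0]
  ]
}}

```text
time_s: 6.95
eef_pos: [0.5263, -0.1348, 0.0139]
tool_rot: [179.7, -0.2, 7.6]
wrist_force: [-0.3, -7.7, 9.8]
gripper_width: 0.0851
finger_force: 5.6
```

Emit:
{"op": "servo_tool", "data": {
  "steps": [
    [0,-0.004,0,0,0,0],
    [0,-0.004,0,0,0,0],
    [0,-0.004,0,0,0,0],
    [0,-0.004,0,0,0,0],
    [0,-0.004,0,0,0,0]
  ]
}}

```text
time_s: 7.37
eef_pos: [0.5237, -0.1149, 0.0139]
tool_rot: [179.7, -0.2, 7.6]
wrist_force: [-0.2, -8.8, 9.2]
gripper_width: 0.0856
finger_force: 5.7
```

Emit:
{"op": "servo_tool", "data": {
  "steps": [
    [0,-0.004,0,0,0,0],
    [0,-0.004,0,0,0,0],
    [0,-0.004,0,0,0,0],
    [0,-0.004,0,0,0,0],
    [0,-0.004,0,0,0,0]
  ]
}}

```text
time_s: 7.78
eef_pos: [0.521, -0.0948, 0.0139]
tool_rot: [179.7, -0.2, 7.6]
wrist_force: [-0.3, -7.7, 9.6]
gripper_width: 0.0852
finger_force: 5.1
```

Emit:
{"op": "servo_tool", "data": {
  "steps": [
    [0,-0.004,0,0,0,0],
    [0,-0.004,0,0,0,0],
    [0,-0.004,0,0,0,0],
    [0,-0.003,0,0,0,0],
    [0,0,0,0,0,0]
  ]
}}

```text
time_s: 8.2
eef_pos: [0.5187, -0.0791, 0.0135]
tool_rot: [179.7, -0.2, 7.6]
wrist_force: [0.2, -3.2, 7.3]
gripper_width: 0.0855
finger_force: 3.8
```

```bash

python3 - <<'E'
from h import *
s=manip.state(); print(s['eef_pos'],s['tool_rot'],s['time_s'],s['wrist_force'])
a=save('wrist','pics/w3.png'); t=save('top','pics/t3.png')
c=cv2.resize(t[120:250,190:370],(532,384),interpolation=cv2.INTER_CUBIC)
cv2.imwrite('pics/c3.png',np.vstack([a[:216,:,::-1], cv2.resize(c,(512,370))[:,:,::-1]]))
E
```

```text
[ 0.51870441 -0.07907225  0.01349449] [ 1.79742370e+02 -1.78450448e-01  7.64043478e+00] 8.2 [ 0.15906009 -3.18332352  7.25069967]
```

View pics/c3.png

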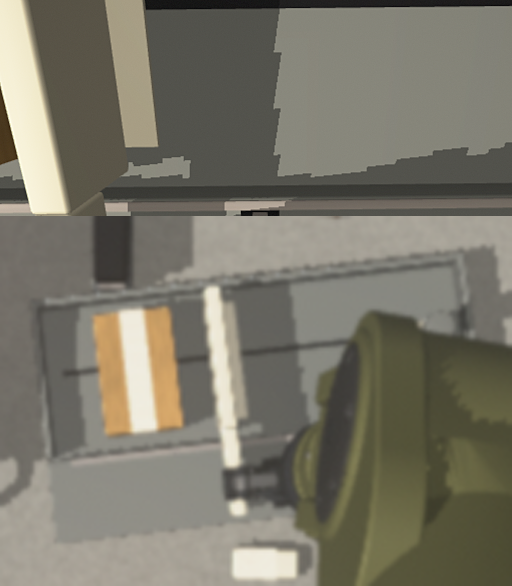

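```bash
cat > m.py <<'E'
from h import *
t=np.radians(7.7);ex=np.array([np.cos(t),np.sin(t)]);ey=np.array([-ex[1],ex[0]])
def gap(f,off=0):
    im=cv2.imread(f).astype(int); b,g,r=im[...,0],im[...,1],im[...,2]
    hsv=cv2.cvtColor(im.astype(np.uint8),cv2.COLOR_BGR2HSV)
    out=[]
    for row in (158,163,168,173,178,183,188):
        o=[c for c in range(220,275) if r[row,c]>110 and r[row,c]-b[row,c]>55]
        pe=max(o)+.5
        w=[c for c in range(int(pe)+1,290) if g[row,c]>165 and r[row,c]-b[row,c]<55]
        if not w: continue
        p=px2w('top',row,pe,.034)[:2]@ey; q=px2w('top',row,min(w)-.5,.061)[:2]
        # compare along ey at same ex: tray-square so direct
        out.append((row,pe,min(w),round(p*1e3,1),round(q@ey*1e3,1)))
    print(*out,sep='\n'); a=np.array(out); print('gap mm',np.median(a[:,4])-np.median(a[:,3]))
E
python3 - <<'E'
from m import *
gap('pics/t3.png')
im=cv2.imread('pics/t3.png'); print([tuple(map(int,x)) for x in im[170,238:280]])
for n in('top','side'):
  for q in('pack_face','fence_face','catch_top'):
    manip.grab_frame(n)
    for r in manip.tip_of(n,q)[:2]:
      w=px2w(n,*r['at'],.025 if 'face' in q else .035); print(n,q,round(r['score'],2),np.round(w,4),round(w[:2]@ey,4))
s=manip.state(); print(s['eef_pos'][:2]@ey)
E
```

```text
(158, 249.5, 263, np.float64(-47.3), np.float64(-76.4))
(163, 250.5, 263, np.float64(-48.3), np.float64(-75.1))
(168, 250.5, 264, np.float64(-47.1), np.float64(-76.1))
(173, 251.5, 264, np.float64(-48.2), np.float64(-74.8))
(178, 252.5, 265, np.float64(-49.2), np.float64(-75.8))
(183, 252.5, 266, np.float64(-48.0), np.float64(-76.9))
(188, 253.5, 266, np.float64(-49.0), np.float64(-75.6))
gap mm -27.599999999999994
[(222, 235, 239), (222, 235, 239), (222, 235, 239), (214, 230, 237), (166, 204, 224), (117, 168, 207), (102, 159, 203), (101, 158, 202), (99, 155, 199), (101, 156, 200), (100, 156, 200), (100, 156, 201), (97, 150, 191), (85, 121, 149), (73, 87, 99), (70, 76, 80), (68, 74, 77), (67, 73, 76), (67, 73, 76), (67, 73, 76), (69, 75, 78), (69, 75, 78), (70, 76, 79), (72, 77, 80), (76, 82, 85), (110, 123, 128), (179, 198, 204), (221, 232, 234), (219, 234, 238), (214, 231, 237), (214, 231, 236), (202, 222, 226), (153, 172, 179), (141, 158, 166), (144, 162, 170), (139, 156, 163), (119, 132, 137), (99, 107, 109), (92, 99, 100), (93, 98, 100), (92, 98, 99), (93, 99, 100)]
top pack_face 0.81 [0.3963 0.0911 0.025 ] 0.0372
top pack_face 0.68 [0.6602 0.2876 0.025 ] 0.1965
top fence_face 0.62 [0.6092 0.0051 0.025 ] -0.0766
side pack_face 0.98 [0.6494 0.2718 0.025 ] 0.1823
side pack_face 0.91 [0.3929 0.0881 0.025 ] 0.0347
side fence_face 0.9 [0.616  0.0064 0.025 ] -0.0762
side fence_face 0.49 [0.6039 0.0489 0.025 ] -0.0325
side catch_top 0.58 [ 0.5343 -0.0822  0.035 ] -0.153
-0.14786886911374159
```

Emit:
{"op": "servo_tool", "data": {
  "steps": [
    [0,-0.004,0,0,0,0],
    [0,-0.004,0,0,0,0],
    [0,-0.004,0,0,0,0],
    [0,-0.004,0,0,0,0],
    [0,-0.003,0,0,0,0],
    [0,-0.002,0,0,0,0],
    [0,-0.001,0,0,0,0],
    [0,0,0,0,0,0]
  ]
}}

```text
time_s: 9.57
eef_pos: [0.5157, -0.0577, 0.0135]
tool_rot: [179.7, -0.2, 7.6]
wrist_force: [-0.7, -6.1, 8.0]
gripper_width: 0.0854
finger_force: 4.2
```

```bash

python3 - <<'E'
from m import *
s=manip.state(); print(s['eef_pos'],s['eef_pos'][:2]@ey,s['tool_rot'],s['time_s'],s['wrist_force'])
save('top','pics/t4.png'); save('wrist','pics/w4.png'); gap('pics/t4.png')
E
```

```text
[ 0.51570092 -0.05765976  0.01350205] -0.12623665483056642 [ 1.79709295e+02 -1.64847212e-01  7.62635775e+00] 9.5667 [-0.72786537 -6.07461129  8.02019876]
(158, 249.5, 254, np.float64(-47.3), np.float64(-55.8))
(163, 250.5, 254, np.float64(-48.3), np.float64(-54.5))
(168, 250.5, 255, np.float64(-47.1), np.float64(-55.6))
(173, 251.5, 256, np.float64(-48.2), np.float64(-56.6))
(178, 252.5, 256, np.float64(-49.2), np.float64(-55.4))
(183, 252.5, 257, np.float64(-48.0), np.float64(-56.4))
(188, 253.5, 257, np.float64(-49.0), np.float64(-55.2))
gap mm -7.399999999999999
```

Emit:
{"op": "servo_tool", "data": {
  "steps": [
    [0,-0.001,0,0,0,0],
    [0,-0.001,0,0,0,0]
  ]
}}

```text
time_s: 9.83
eef_pos: [0.5155, -0.0561, 0.0135]
tool_rot: [179.7, -0.2, 7.6]
wrist_force: [0.2, -6.1, 8.6]
gripper_width: 0.0855
finger_force: 4.3
```

Emit:
{"op": "servo_tool", "data": {
  "steps": [
    [0,-0.001,0,0,0,0]
  ]
}}

```text
time_s: 9.92
eef_pos: [0.5153, -0.0551, 0.0135]
tool_rot: [179.7, -0.2, 7.6]
wrist_force: [0.6, -7.2, 7.2]
gripper_width: 0.0854
finger_force: 4.3
```

Emit:
{"op": "servo_tool", "data": {
  "steps": [
    [0,-0.001,0,0,0,0]
  ]
}}

```text
time_s: 10.0
eef_pos: [0.5152, -0.0541, 0.0135]
tool_rot: [179.7, -0.2, 7.6]
wrist_force: [-0.0, -6.7, 7.7]
gripper_width: 0.0854
finger_force: 4.3
```

```bash

python3 - <<'E'
from m import *
s=manip.state(); print(s['eef_pos'],s['eef_pos'][:2]@ey,s['wrist_force'],s['torque'])
save('top','pics/t5.png'); save('side','pics/s5.png'); gap('pics/t5.png')
E
```

```text
[ 0.51515019 -0.05410813  0.01346207] -0.12264325712628879 [-0.0422772  -6.74404072  7.70823933] [-1.61522909 -0.12600666  0.02719256]
(158, 249.5, 252, np.float64(-47.3), np.float64(-51.2))
(163, 250.5, 253, np.float64(-48.3), np.float64(-52.3))
(168, 250.5, 254, np.float64(-47.1), np.float64(-53.3))
(173, 251.5, 254, np.float64(-48.2), np.float64(-52.1))
(178, 252.5, 255, np.float64(-49.2), np.float64(-53.1))
(183, 252.5, 255, np.float64(-48.0), np.float64(-51.9))
(188, 253.5, 256, np.float64(-49.0), np.float64(-52.9))
gap mm -4.099999999999994
```

```bash
cat >> m.py <<'E'
def shift(f,ref='pics/t4.png'):
    A,B=[cv2.GaussianBlur(cv2.imread(x).astype(float).sum(2),(0,0),1)[156:192,220:246] for x in(ref,f)]
    gy,gx=np.gradient(A); d=B-A
    s,*_=np.linalg.lstsq(np.c_[-gx.ravel(),-gy.ravel(),np.ones(d.size)],d.ravel(),rcond=None); return s[:2]
def chk(i):
    s=manip.state(); save('top',f'pics/t{i}.png'); print(round(s['eef_pos'][:2]@ey*1e3,2),s['wrist_force'].round(1),s['time_s'],'shift px',shift(f'pics/t{i}.png').round(3))
E
python3 -c "
from m import *
print(shift('pics/t3.png'),shift('pics/t5.png'))"
```

```text
[-0.00081568 -0.00285666] [0.0005397  0.00731572]
```

Emit:
{"op": "servo_tool", "data": {
  "steps": [
    [0,-0.001,0,0,0,0],
    [0,0,0,0,0,0]
  ]
}}

```text
time_s: 10.27
eef_pos: [0.515, -0.053, 0.0135]
tool_rot: [179.7, -0.2, 7.6]
wrist_force: [1.5, -6.0, 8.3]
gripper_width: 0.0858
finger_force: 4.2
```

```bash
python3 -c "
from m import *
chk(6)"
```

```text
-121.54 [ 1.5 -6.   8.3] 10.2667 shift px [-0.001 -0.   ]
```

Emit:
{"op": "servo_tool", "data": {
  "steps": [
    [0,-0.0007,0,0,0,0],
    [0,0,0,0,0,0]
  ]
}}

```text
time_s: 10.48
eef_pos: [0.5149, -0.0524, 0.0135]
tool_rot: [179.7, -0.2, 7.6]
wrist_force: [0.6, -6.6, 8.2]
gripper_width: 0.085
finger_force: 4.2
```

```bash
python3 -c "
from m import *
chk(7)"
```

```text
-120.91 [ 0.6 -6.6  8.2] 10.4833 shift px [-0.001  0.005]
```

Emit:
{"op": "servo_tool", "data": {
  "steps": [
    [0,-0.0006,0,0,0,0],
    [0,0,0,0,0,0]
  ]
}}

```text
time_s: 10.7
eef_pos: [0.5149, -0.0518, 0.0135]
tool_rot: [179.7, -0.2, 7.6]
wrist_force: [0.7, -6.7, 6.9]
gripper_width: 0.0853
finger_force: 4.2
```

```bash
python3 -c "
from m import *
chk(8); gap('pics/t8.png')"
```

```text
-120.31 [ 0.7 -6.7  6.9] 10.7 shift px [-0.003 -0.003]
(158, 249.5, 251, np.float64(-47.3), np.float64(-48.9))
(163, 250.5, 252, np.float64(-48.3), np.float64(-50.0))
(168, 250.5, 253, np.float64(-47.1), np.float64(-51.0))
(173, 251.5, 253, np.float64(-48.2), np.float64(-49.8))
(178, 252.5, 254, np.float64(-49.2), np.float64(-50.8))
(183, 252.5, 254, np.float64(-48.0), np.float64(-49.6))
(188, 253.5, 255, np.float64(-49.0), np.float64(-50.6))
gap mm -1.7999999999999972
```

Emit:
{"op": "servo_tool", "data": {
  "steps": [
    [0,-0.0006,0,0,0,0],
    [0,0,0,0,0,0]
  ]
}}

```text
time_s: 10.92
eef_pos: [0.5148, -0.0512, 0.0135]
tool_rot: [179.7, -0.2, 7.6]
wrist_force: [-0.1, -6.2, 8.8]
gripper_width: 0.0857
finger_force: 4.2
```

```bash
python3 -c "
from m import *
chk(9)"
```

```text
-119.73 [-0.1 -6.2  8.8] 10.9167 shift px [-0.002 -0.001]
```

Emit:
{"op": "servo_tool", "data": {
  "steps": [
    [0,-0.0005,0,0,0,0],
    [0,0,0,0,0,0]
  ]
}}

```text
time_s: 11.13
eef_pos: [0.5147, -0.0507, 0.0135]
tool_rot: [179.7, -0.2, 7.6]
wrist_force: [0.2, -6.5, 8.2]
gripper_width: 0.0856
finger_force: 4.3
```

```bash
python3 -c "
from m import *
chk(10)"
```

```text
-119.23 [ 0.2 -6.5  8.2] 11.1333 shift px [-0.003 -0.003]
```

Emit:
{"op": "servo_tool", "data": {
  "steps": [
    [0,-0.0005,0,0,0,0],
    [0,0,0,0,0,0]
  ]
}}

```text
time_s: 11.35
eef_pos: [0.5146, -0.0502, 0.0135]
tool_rot: [179.7, -0.2, 7.6]
wrist_force: [0.1, -7.0, 8.2]
gripper_width: 0.0855
finger_force: 4.3
```

```bash
python3 -c "
from m import *
chk(11)"
```

```text
-118.73 [ 0.1 -7.   8.2] 11.35 shift px [-0.003 -0.006]
```

Emit:
{"op": "servo_tool", "data": {
  "steps": [
    [0,-0.0005,0,0,0,0],
    [0,0,0,0,0,0]
  ]
}}

```text
time_s: 11.57
eef_pos: [0.5146, -0.0497, 0.0135]
tool_rot: [179.7, -0.2, 7.6]
wrist_force: [0.3, -6.1, 8.7]
gripper_width: 0.0857
finger_force: 4.4
```

```bash
python3 -c "
from m import *
chk(12); gap('pics/t12.png')"
```

```text
-118.23 [ 0.3 -6.1  8.7] 11.5667 shift px [-0.002 -0.   ]
(158, 249.5, 250, np.float64(-47.3), np.float64(-46.6))
(163, 250.5, 251, np.float64(-48.3), np.float64(-47.7))
(168, 250.5, 252, np.float64(-47.1), np.float64(-48.7))
(173, 251.5, 252, np.float64(-48.2), np.float64(-47.5))
(178, 251.5, 252, np.float64(-46.9), np.float64(-46.3))
(183, 252.5, 253, np.float64(-48.0), np.float64(-47.3))
(188, 253.5, 254, np.float64(-49.0), np.float64(-48.4))
gap mm 0.5
```

Emit:
{"op": "servo_tool", "data": {
  "steps": [
    [0,-0.0005,0,0,0,0],
    [0,0,0,0,0,0]
  ]
}}

```text
time_s: 11.78
eef_pos: [0.5145, -0.0493, 0.0135]
tool_rot: [179.7, -0.2, 7.6]
wrist_force: [0.9, -8.4, 7.0]
gripper_width: 0.0852
finger_force: 4.6
```

```bash
python3 -c "
from m import *
chk(13)"
```

```text
-117.83 [ 0.9 -8.4  7. ] 11.7833 shift px [-0.003  0.024]
```

Emit:
{"op": "servo_tool", "data": {
  "steps": [
    [0,-0.0005,0,0,0,0],
    [0,0,0,0,0,0]
  ]
}}

```text
time_s: 12.0
eef_pos: [0.5144, -0.0489, 0.0135]
tool_rot: [179.7, -0.2, 7.6]
wrist_force: [0.1, -7.9, 7.9]
gripper_width: 0.0855
finger_force: 4.7
```

```bash
python3 -c "
from m import *
chk(14)"
```

```text
-117.41 [ 0.1 -7.9  7.9] 12.0 shift px [-0.134  0.192]
```

Emit:
{"op": "servo_tool", "data": {
  "steps": [
    [0,0.001,0,0,0,0],
    [0,0.002,0,0,0,0],
    [0,0.002,-0.001,0,0,0],
    [0,0,-0.003,0,0,0],
    [0,0,-0.004,0,0,0],
    [0,0,-0.006,0,0,0],
    [0,0,-0.015,0,0,0],
    [0,0,-0.025,0,0,0],
    [0,0,-0.035,0,0,0],
    [0,0,-0.035,0,0,0]
  ]
}}

```text
time_s: 12.88
eef_pos: [0.5114, -0.0515, 0.1367]
tool_rot: [-180.0, 0.2, 7.7]
wrist_force: [0.4, -0.6, -0.1]
gripper_width: 0.0852
finger_force: 0.0
```

Emit:
{"op": "servo_tool", "data": {
  "steps": [
    [-0.01,0.02,-0.035,0,0,0],
    [-0.01,0.035,-0.01,0,0,0],
    [0,0.035,0,0,0,0],
    [0,0.035,0,0,0,0],
    [0,0.03,0,0,0,0],
    [0,0.01,0,0,0,0],
    [0,0,0,0,0,0],
    [0,0,0,0,0,0]
  ]
}}

```text
time_s: 13.55
eef_pos: [0.5146, -0.2175, 0.1808]
tool_rot: [-179.9, 0.1, 7.6]
wrist_force: [-0.4, 0.1, -0.4]
gripper_width: 0.0854
finger_force: 0.0
```

```bash
python3 -c "
from m import *
chk(15); gap('pics/t15.png')
a=cv2.imread('pics/t15.png'); b=save('side','pics/s15.png')[:,:,::-1]
cv2.imwrite('pics/f.png',np.vstack([cv2.resize(a[120:250,190:370],(540,390),interpolation=cv2.INTER_CUBIC)[:300],cv2.resize(b[160:285,200:380],(540,375),interpolation=cv2.INTER_CUBIC)[:300]]))"
```

```text
-284.48 [-0.4  0.1 -0.4] 13.55 shift px [-0.142  0.183]
(158, 249.5, 250, np.float64(-47.3), np.float64(-46.6))
(163, 249.5, 251, np.float64(-46.0), np.float64(-47.7))
(168, 250.5, 251, np.float64(-47.1), np.float64(-46.5))
(173, 251.5, 252, np.float64(-48.2), np.float64(-47.5))
(178, 251.5, 253, np.float64(-46.9), np.float64(-48.6))
(183, 252.5, 253, np.float64(-48.0), np.float64(-47.3))
(188, 252.5, 254, np.float64(-46.7), np.float64(-48.4))
gap mm -0.3999999999999986
```

View pics/f.png

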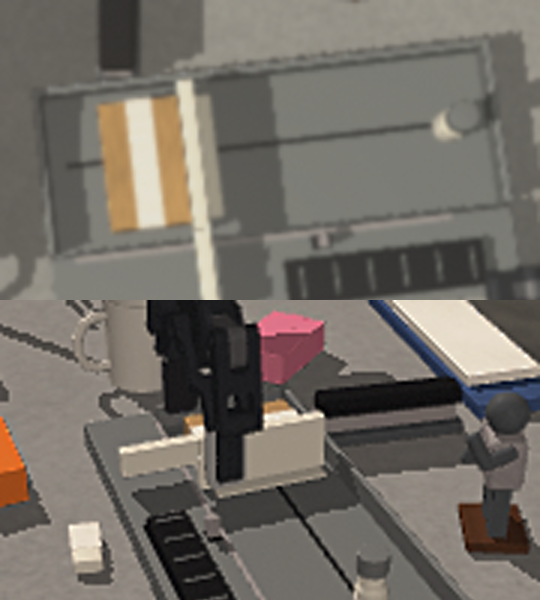

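The picture shows the fence against the carton (top view, fence at column 190, carton at 105–190). The key is up with the catch behind the fence, the gripper is clear, and the eraser, glue stick and figurine are undisturbed.

```bash
python3 -c "
from rig import manip
print(manip.sign_off())"
```

```text
the job is handed in; nothing more can be done
None
```

The fence went past the catch with the key held down and now lies against the carton, which moved only about 0.4 mm on contact; the key is back up, the gripper is clear, and the job was handed in at about 13.6 s.

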